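# Roll a vial into the labeller with the paddle

### The job

Load the vial into the benchtop labeller: take the white paddle from its blue mat and, with its blade, gently roll the vial along the track and under the sprung pressure roller until it is fully home against the stop, so that the roller stays on top of it and keeps it there. It is thin glass: push only with the paddle, never with the fingers, keep it on the track, and ease off as soon as you feel it come up solid. Then stand the paddle upright on its mat again, let go, and leave the bottle, dish and tube rack alone.

Things in the scene. Friction and masses are not known exactly. Their poses are not given: they have to be found in the camera images.
- labeller: White vial labeller, fixed. Origin on the bench under the middle of its track; x runs along the track in the loading direction, y across, z up. Flat track from x -150 to +150 mm, 56 mm above the bench, between side guides 75 mm apart and 12 mm high. Tower at x 151-226 mm, 126 mm high. The pressing head over the track (stop plate, blue sprung arm, black roller) is at most 50 mm above the track.
- bay_mid (a point): Home place of the vial's centre if the pressing head is at mid-setting: 205 mm from the infeed point, 14 mm above the track. The head is a carriage clamped up to 16 mm either side of that, differently each time, not shown by this point: see it or feel for it. Home means touching its rigid stop plate, the vial's axis 3 mm beyond the roller's; short of the roller's axis it is squeezed back out.
- press_arm (a joint): Lift angle of the sprung arm with the free-turning roller (18 mm diameter, underside 20 mm above the track at rest): 0 at rest, about 0.10 rad when the vial is under it or home. It presses down with 3 to 4 N. The push needed jumps to about 5 N at first touch, some 20 mm before home, and fades to nothing as the axes pass; 3 mm on, at the stop, it rises by about 8 N per mm.
- vial_center (a point): Centre of the glass of the amber vial lying across the track near the infeed: 28 mm diameter, glass 50 mm long with a white label, red cap (21 mm diameter) to 42 mm from this point, about 40 g. It rolls freely; its y axis is its long axis (the cap at +y), x and z turn as it rolls. It cracks if the paddle pushes it with more than 15 N.
- paddle_grip (a point): Grip point of the paddle, on the axis of its upright green handle (16 x 16 mm, to 95 mm above the underside), 55 mm above the underside. x points from handle to blade, z up. White slippery blade at the foot, 50 mm wide, 22 mm high, its front face 42 mm ahead of the handle's axis; foot 10 mm high, from 18 mm behind the axis to the blade. 110 g; stands by itself.
- mat_center (a point): Middle of the top of the blue mat, 120 x 100 mm, 3 mm thick, fixed to the bench: the paddle's place.
- media_bottle: Glass bottle with a blue cap, 48 mm diameter, 95 mm high, origin under its centre; leave it alone.
- dish: Clear culture dish, 92 mm diameter, 16 mm high, origin under its centre; leave it alone.
- tube_rack: White tube rack, 160 x 75 x 50 mm, tubes to 70 mm high, origin under its centre; leave it alone.
- infeed (a point): Middle of the infeed (open) end of the track, on its surface, 150 mm upstream of the labeller's origin. A lip 3 mm high crosses the track here; nothing stands upstream of it.

How it is judged:
By the outcome, as a careful person would: the job done as asked, in the order asked, and still so for the second after the job is handed in, with the robot touching nothing.
It also fails if it takes over 72 s, if anything falls off the work surface, if the arm or the gripper's body presses on something with over 40 N, if the wrist force passes 120 N, or if a joint passes its speed limit or range.

### The arm

A 6-joint arm with a two-finger parallel gripper is mounted at the origin on the work surface. World frame = base frame: x ahead of the robot, y to its left, z up, the work surface at z = 0. Lengths are in m, angles in rad, forces in N, time in s.
With the tool pointing down it reaches from about 0.275 to 0.775 m from the base axis. Payload 14.6 kg.
Tool frame: the origin (TCP) lies at the very end of the fingers, on their centre line; the grasp point (between the pads) lies behind it (hold_point_z is the z of the grasp point in the tool frame, in m); z points along the fingers, y is the direction in which the jaws open and shut (so a half turn about z gives the same grasp; the last joint's range is limited). The gripper opens to 85 mm and grips with 20 to 120 N. Pads are 22 mm wide; open, the fingers measure 114 mm over their backs; the gripper's body (76 mm by 85 mm) begins 54 mm behind the grasp point. The pads swing forward as they close: fully open they stand 13 mm farther back than shut.
Start: joints at [0.991, 0.263, -0.048, 1.259, 0, 1.415], TCP at [0.216, 0.478, 0.202] pointing down, gripper open.
Joint ranges: [-2.65, 2.65], [-0.89, 1.7], [-1.18, 1.37], [-2.13, 2.11], [-1.35, 1.29], [-3.14, 3.14]. Speed limits (rad/s): [1.89, 1.89, 2.57, 2.79, 3.14, 3.14].

### API

Orientations are given as a unit quaternion [x, y, z, w].
In Python, from workcell import * gives the robot as it stands.
- The arm moves only by the tool carry_out, never from a script. Its argument "rows" is text: rows parted by semicolons, each of 7 numbers parted by spaces: the shift along the tool's x, y, z in mm, then the turn, a rotation vector about the tool's x, y, z in degrees, then the gripper command: -1 is fully open, 1 is shut, values between are in proportion. A call has exactly 5 rows; each row shifts and turns the commanded pose from where the row before left it, along the tool's axes as they then stand; what a row does not reach is not made up. A row lasts 1/12 s, in which the tool goes at most 41.7 mm and 7.16 degrees, less where a joint would pass 70% of its speed; a pose out of reach is approached as far as the arm can. A call is refused whole if a number of a shift passes 41.7 or a number of a turn 7.16, either way. A call with a gripper value outside its range is refused whole. The fingers move at their own pace and stop on an object; "grip_force" is the grip in N (left out, the last holds). Time passes only in rows, so rows that do not move let the fingers close, or fill a call up. It gives the time, the measured TCP pose, the force and the opening at its end, in the units of the state.
- state(): the state, without advancing time (a new reading comes with each control period).
- get_image(name): name is "side" or "top"; returns (picture, depth): 384x512x3 uint8, red, green, blue; 384x512 float32, m along the optical axis (not along the pixel's ray), 0 where there is no reading.
- get_calibration(name): a dict with "mtx" (3x3 intrinsics, pixels), "k1" (the pictures are not rectified: a ray, as slopes to the right and down, at radius r is drawn at 1 + k1 r^2 times it, then the intrinsics apply), "extrinsics" (4x4, takes a point from camera to world coordinates). Camera axes: x right, y up, looking along -z (the intrinsics and any distortion apply to the point x, -y, -z); pixel columns grow to the right and rows downward; lengths in m; the calibration is good to about 2 mm. A picture is of the moment at which its call begins. get_calibration takes no time and is no camera call.
- close_job(): hands the job in, once; it reports no verdict.
The state is a dict: "time_s": time; "joint_pos": joint angles; "joint_velocities": joint speeds; "tau": joint torques, N m; "position": TCP position; "tool_rot": TCP orientation; "contact_force": force on the tool from outside, world axes, zero at the start; "torque": the same for the moment, N m; "width": finger opening in m.
Only numpy, scipy, OpenCV 4.12 (cv2) and the standard library are available. Lean on these libraries where they do the work, as an engineer would, in place of code of your own. Each camera call takes 0.05 s, during which the arm holds its last target. There are 200 camera calls.

## Working session

There is one attempt and no reset: what is moved stays moved. The work goes in short steps, Python scripts to look and compute and a tool call to move; the robot and the scene stay as the last step left them, time stands still between calls to the robot, and variables do not carry over. Pictures are saved under pics/ and viewed, about 8 in all and at most 12, crops included, and the job is handed in when it is done.

Besides the shell and the picture viewer there is one more tool, called after "Emit:" as a command line: name --argument value ..., lists and objects as JSON in quotes. carry_out: Moves the arm, as the interface text tells. Its arguments: {"type":"object","properties":{"rows":{"type":"string"},"grip_force":{"type":"number"}},"required":["rows"]}

```bash
mkdir -p pics; ls; cat > h.py <<'E'
from workcell import *
import numpy as np, cv2
def rays(name,uv):
    c=get_calibration(name);K=np.array(c["mtx"]);T=np.array(c["extrinsics"])
    uv=np.atleast_2d(uv).astype(float)
    d=np.c_[(uv[:,0]-K[0,2])/K[0,0],(uv[:,1]-K[1,2])/K[1,1]]
    u=d.copy()
    for _ in range(20): u=d/(1+c["k1"]*(u**2).sum(1,keepdims=True))
    return T[:3,3],np.c_[u[:,0],-u[:,1],-np.ones(len(u))]@T[:3,:3].T
def onplane(name,uv,z):
    o,d=rays(name,uv); return o+d*((z-o[2])/d[:,2:3])
def cloud(name,dep):
    v,u=np.mgrid[:dep.shape[0],:dep.shape[1]]
    o,d=rays(name,np.c_[u.ravel(),v.ravel()]); 
    return (o+d*dep.reshape(-1,1)).reshape(*dep.shape,3)
E
python3 - <<'E'
from h import *
for n in("top","side"):
    p,d=get_image(n); cv2.imwrite(f"pics/{n}0.png",cv2.cvtColor(p,cv2.COLOR_RGB2BGR)); np.savez(f"{n}0.npz",p=p,d=d)
    c=get_calibration(n);print(n,c)
    print((d==0).mean())
print(state()); import workcell; print([x for x in dir(workcell) if x[0]!='_'])
try: print(hold_point_z)
except Exception as e: print(e)
E
```

```text
pics
top {'mtx': array([[381.25939914,   0.        , 257.45487999],
       [  0.        , 381.25939914, 187.41510711],
       [  0.        ,   0.        ,   1.        ]]), 'k1': -0.12759746719582057, 'extrinsics': array([[-0.02033469,  0.98110624, -0.19239813,  0.3383916 ],
       [-0.99976575, -0.01852735,  0.01118838, -0.04358795],
       [ 0.00741236,  0.19258057,  0.98125317,  1.02833883],
       [ 0.        ,  0.        ,  0.        ,  1.        ]])}
0.003977457682291667
side {'mtx': array([[467.25255768,   0.        , 253.56881875],
       [  0.        , 467.25255768, 188.94977197],
       [  0.        ,   0.        ,   1.        ]]), 'k1': 0.0356064294128556, 'extrinsics': array([[ 0.97667043,  0.10916824, -0.18492477,  0.27301345],
       [-0.21459263,  0.46385529, -0.85952794, -1.13606709],
       [-0.00805482,  0.87915901,  0.47646045,  0.71283121],
       [ 0.        ,  0.        ,  0.        ,  1.        ]])}
0.0037078857421875
{'time_s': 0.1, 'joint_pos': array([ 9.90703165e-01,  2.63483977e-01, -4.88608711e-02,  1.25939621e+00,
        3.77068982e-06,  1.41550108e+00]), 'joint_velocities': array([-0.00068185,  0.00114655,  0.00172418, -0.00103081, -0.00155979,
       -0.00038233]), 'tau': array([ 3.36762037e-03, -6.38580537e+01,  3.85063076e+01,  9.99146083e-03,
       -1.22543629e-04, -2.46031965e-05]), 'position': array([0.2162255 , 0.47811314, 0.20207321]), 'tool_rot': array([ 2.10805532e-01,  9.77527905e-01, -4.40114181e-04, -1.71558028e-04]), 'contact_force': array([-0.26853392,  0.25756065,  0.35918454]), 'torque': array([-0.02084814, -0.00277011, -0.01818535]), 'width': 0.08505271554250514}
['PlanningError', 'close_job', 'get_calibration', 'get_image', 'hold_point_z', 'state']
-0.0187
```

View pics/top0.png

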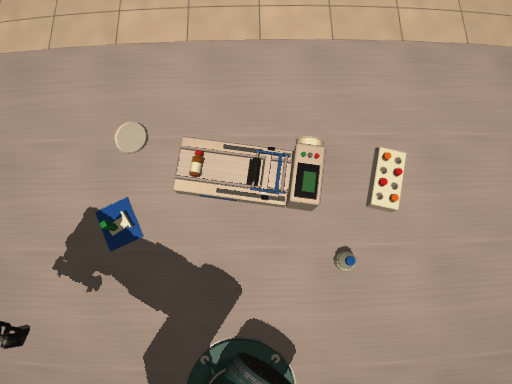

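View pics/side0.png

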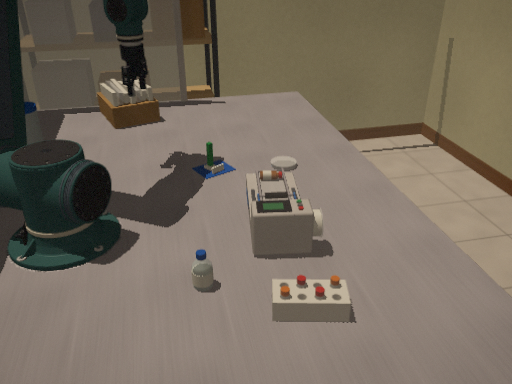

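Top view: the paddle is on its mat at about (120,222). The labeller spans (178–325, 138–208), with the vial at (197,164), the black roller at (254,171) and the tower on the right. The dish, bottle and rack are well clear.

```bash
python3 - <<'E'
from h import *
f=np.load("top0.npz");p,d=f["p"],f["d"]
C=cloud("top",d); np.save("C.npy",C)
bgr=cv2.cvtColor(p,cv2.COLOR_RGB2BGR)
a=cv2.resize(bgr[130:215,170:330],None,fx=5,fy=5,interpolation=cv2.INTER_CUBIC)
b=cv2.resize(bgr[190:260,85:155],None,fx=2.3,fy=2.3,interpolation=cv2.INTER_CUBIC)
a[:b.shape[0],:0]=0
cv2.imwrite("pics/lab.png",a)
b=cv2.resize(bgr[190:260,85:155],None,fx=8,fy=8,interpolation=cv2.INTER_CUBIC);cv2.imwrite("pics/pad.png",b)
hsv=cv2.cvtColor(p,cv2.COLOR_RGB2HSV)
def box(n,m):
    v,u=np.nonzero(m); q=C[m]; print(n,len(u),"uv",u.mean().round(1),v.mean().round(1),"mean",q.mean(0).round(4),"zpct",np.percentile(q[:,2],[5,50,95]).round(4))
reg=np.zeros(d.shape,bool);reg[190:260,85:155]=1
H,S,V=hsv[...,0],hsv[...,1],hsv[...,2]
mat=reg&(H>100)&(H<125)&(S>150);box("mat",mat)
hull=cv2.convexHull(np.argwhere(mat)[:,::-1].astype(np.int32)); r=cv2.minAreaRect(hull); bp=cv2.boxPoints(r)
Q=onplane("top",bp,0.003);print("mat corners",Q.round(4).tolist(),"c",Q.mean(0).round(4),np.linalg.norm(np.diff(Q,axis=0),axis=1))
gr=reg&(H>45)&(H<80)&(S>100);box("green",gr)
top=gr&(C[...,2]>0.085);box("green top",top)
wh=reg&(S<60)&(V>150);box("white",wh)
w2=wh&(C[...,2]>0.017); box("blade",w2)
np.set_printoptions(suppress=True)
print(C[w2].round(4)[:60:4])
L=np.zeros(d.shape,bool);L[130:215,170:330]=1
am=L&(H<18)&(S>120)&(C[...,2]>.06)&(np.arange(512)[None]<215);box("vial-am+red",am)
t=L&(C[...,2]>.118)&(C[...,2]<.14);box("tower",t)
print("tower rect",cv2.minAreaRect((C[t][:,:2]*1000).astype(np.float32)))
k=L&(C[...,2]>.045);print("lab rect",cv2.minAreaRect((C[k][:,:2]*1000).astype(np.float32)))
E
```

```text
mat 1066 uv 119.3 223.9 mean [0.4449 0.3237 0.0055] zpct [-0.0003  0.0026  0.0057]
mat corners [[0.4833, 0.3981, 0.003], [0.5186, 0.3059, 0.003], [0.409, 0.2576, 0.003], [0.3742, 0.3477, 0.003]] c [0.4463 0.3273 0.003 ] [0.0987611  0.11979297 0.09662053]
green 125 uv 107.8 225.3 mean [0.4346 0.3306 0.0692] zpct [0.0245 0.0739 0.1001]
green top 50 uv 103.5 224.3 mean [0.4346 0.3317 0.096 ] zpct [0.0877 0.0967 0.1007]
white 713 uv 130.0 208.9 mean [0.4863 0.2963 0.0034] zpct [-0.003  -0.      0.0228]
blade 41 uv 125.4 218.9 mean [0.4543 0.2934 0.0492] zpct [0.0216 0.0246 0.0281]
[[ 0.477   0.3146  0.0287]
 [ 0.4743  0.3093  0.0278]
 [ 0.4696  0.3108  0.0227]
 [ 0.4666  0.3047  0.0241]
 [ 0.4612  0.3044  0.0243]
 [ 0.4558  0.3015  0.0241]
 [ 0.453   0.2958  0.0242]
 [ 0.4481  0.2971  0.0197]
 [ 0.4447  0.2921  0.0262]
 [ 0.4394  0.2892  0.0261]
 [ 0.3384 -0.0436  1.0283]]
vial-am+red 147 uv 196.7 161.7 mean [0.5951 0.1008 0.0787] zpct [0.07   0.0794 0.0842]
tower 1812 uv 307.2 173.9 mean [ 0.5468 -0.1757  0.1271] zpct [0.1223 0.1272 0.1317]
tower rect ((549.440673828125, -177.02621459960938), (75.57487487792969, 150.22659301757812), 80.9737319946289)
lab rect ((508.18914794921875, -19.143447875976562), (380.23992919921875, 328.6245422363281), 81.4917984008789)
```

View pics/lab.png

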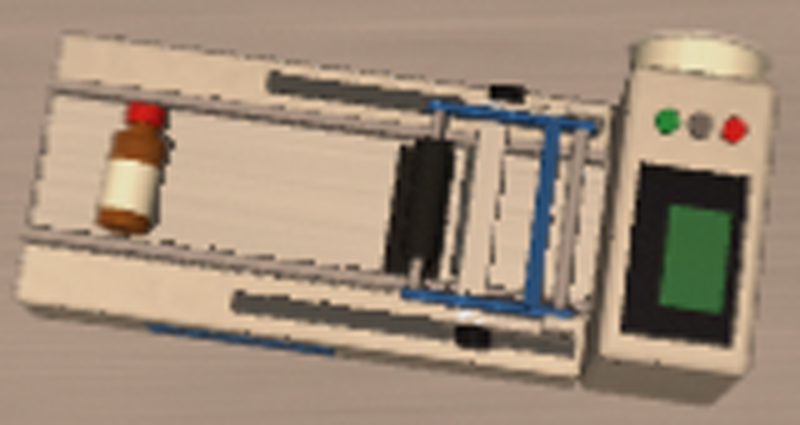

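View pics/pad.png

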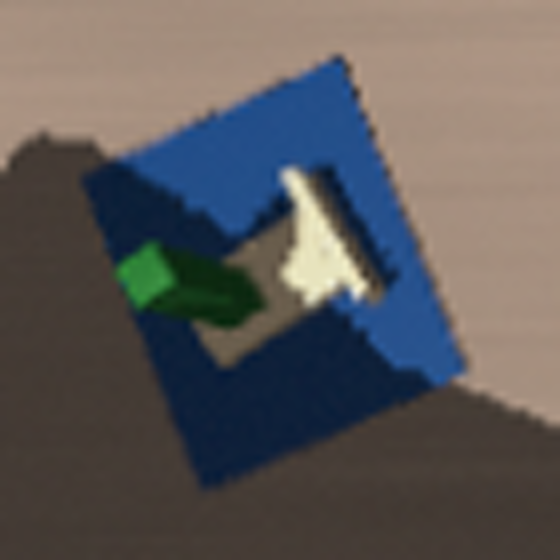

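The crops show the roller (its shaft at crop x≈433), the guides, and the vial lying across the track with its cap toward image-up. The paddle's blade faces right and up in the image, and the handle top is near px (103,224).

```bash
cat > m.py <<'E'
from h import *
np.set_printoptions(suppress=True,precision=4)
f=np.load("top0.npz");p,d=f["p"],f["d"];C=np.load("C.npy")
hsv=cv2.cvtColor(p,cv2.COLOR_RGB2HSV);H,S,V=[hsv[...,i].astype(int) for i in range(3)]
reg=np.zeros(d.shape,bool);reg[195:255,95:146]=1
# paddle
g=reg&(H>45)&(H<80)&(S>100)&(V>V[reg&(H>45)&(H<80)&(S>100)].max()*.7)
uv=np.argwhere(g)[:,::-1];print("top px",len(uv),uv.mean(0));ht=onplane("top",uv.mean(0),.098)[0]
b=reg&(S<90)&(V>190)&(C[...,2]>.018)&(C[...,2]<.035)&~(H>100)
uv=np.argwhere(b)[:,::-1];bt=onplane("top",uv,.025);
r=cv2.minAreaRect((bt[:,:2]*1000).astype(np.float32));print("handle top",ht,"blade",len(uv),bt.mean(0),r)
# side view for handle
s=np.load("side0.npz");hs=cv2.cvtColor(s["p"],cv2.COLOR_RGB2HSV)
gm=(hs[...,0]>45)&(hs[...,0]<80)&(hs[...,1]>100);gm[:130]=0;gm[175:]=0;gm[:,:195]=0;gm[:,225:]=0
v,u=np.nonzero(gm);print("side green",u.min(),u.max(),v.min(),v.max(),u.mean())
print("side top",onplane("side",[[u[v<v.min()+2].mean(),v.min()+1.]],.098))
# labeller
cr=lambda x,y:[170+(x-2)/5,130+(y-2)/5]
q=lambda pts,z:onplane("top",[cr(*t) for t in pts],z)
for nm,pts in(("up",[(55,88),(430,135)]),("lo",[(25,233),(400,282)])):
    Q=q(pts,.068);print(nm,Q.tolist(),np.degrees(np.arctan2(*(Q[1]-Q[0])[1::-1])))
k=(C[...,2]>.045)&(C[...,2]<.14)&(np.hypot(C[...,0]-.57,C[...,1]-.0)<.3)&(C[...,1]>-.25)&(C[...,1]<.165)&(C[...,0]>.45)
R=cv2.minAreaRect((C[k][:,:2]*1000).astype(np.float32));print("lab rect",R)
t=k&(C[...,2]>.118);xy=C[t][:,:2]
uh=np.array([np.cos(np.radians(-98.7)),np.sin(np.radians(-98.7))])
for a in(-97.5,-98,-98.5,-99,-99.5):
    e=np.array([np.cos(np.radians(a)),np.sin(np.radians(a))]);n=np.array([-e[1],e[0]])
    X=C[k][:,:2]@e;Y=C[k&(C[...,2]<.1)][:,:2]@n;Xt=xy@e
    print(a,"infeed/end",np.percentile(X,[.3,99.7]),"tower",np.percentile(Xt,[.5,99.5]),"Y",np.percentile(Y,[.5,99.5]))
am=(H<18)&(S>120);am[:,:185]=0;am[:,210:]=0;am[:145]=0;am[180:]=0
red=am&((p[...,1]<50)&(p[...,0]>130))
print("infeed corners",q([(55,90),(27,232)],.059))
print("roller", q([(445,138),(424,278)],.085), "shaftmid",q([(434,207)],.094))
print("vial ends",q([(127,234),(147,104)],.07),"red",red.sum())
E
python3 m.py
```

```text
top px 30 [102.7667 224.    ]
handle top [0.4353 0.3328 0.098 ] blade 32 [0.4561 0.3006 0.025 ] ((456.1395568847656, 300.6601257324219), (44.64080810546875, 5.044962406158447), 33.030460357666016)
side green 207 212 142 165 209.3613445378151
side top [[0.4345 0.3258 0.098 ]]
up [[0.6384854936196931, 0.14576066009220284, 0.06800000000000006], [0.6087403501284815, -0.0513634764400037, 0.06800000000000006]] -98.58093787174681
lo [[0.5603854941070732, 0.1597373799307763, 0.06800000000000006], [0.5307733365751285, -0.03444018712117352, 0.06800000000000006]] -98.67082410636506
lab rect ((584.95263671875, -30.341873168945312), (379.6238098144531, 175.77456665039062), 81.09314727783203)
-97.5 infeed/end [-0.2342  0.1404] tower [0.0659 0.1413] Y [0.4927 0.6614]
-98 infeed/end [-0.2391  0.1353] tower [0.0611 0.1361] Y [0.4937 0.6623]
-98.5 infeed/end [-0.2441  0.1303] tower [0.0564 0.131 ] Y [0.4947 0.6631]
-99 infeed/end [-0.249   0.1253] tower [0.0515 0.126 ] Y [0.4952 0.6638]
-99.5 infeed/end [-0.2541  0.1203] tower [0.0465 0.121 ] Y [0.4944 0.6647]
infeed corners [[0.6402 0.1475 0.059 ]
 [0.563  0.1606 0.059 ]]
roller [[ 0.6022 -0.0589  0.085 ]
 [ 0.5292 -0.0467  0.085 ]] shaftmid [[ 0.5638 -0.0524  0.094 ]]
vial ends [[0.5583 0.1061 0.07  ]
 [0.628  0.0966 0.07  ]] red 20
```

Emit:
carry_out --rows "0 0 0 0 0 6.5 -1; 0 0 0 0 0 6.5 -1; 0 0 0 0 0 6.5 -1; 0 0 0 0 0 6.5 -1; 0 0 0 0 0 6.7 -1" --grip_force 80

```text
time_s: 0.52
position: [0.2163, 0.4782, 0.2022]
tool_rot: [0.48, 0.877, -0.0, -0.0]
contact_force: [-0.4, 0.2, 0.2]
width: 0.0854
```

Emit:
carry_out --rows "-24 10.4 0 0 0 0 -1; -24 10.4 0 0 0 0 -1; -24 10.4 0 0 0 0 -1; -24 10.4 0 0 0 0 -1; -24 10.4 0 0 0 0 -1"

```text
time_s: 0.93
position: [0.326, 0.405, 0.2023]
tool_rot: [0.477, 0.879, -0.0, -0.0]
contact_force: [0.3, -0.0, 0.1]
width: 0.0854
```

Emit:
carry_out --rows "-24 10.4 0 0 0 0 -1; -24 10.4 0 0 0 0 -1; -24 10.4 0 0 0 0 -1; -24 10.4 0 0 0 0 -1; -24 10.4 0 0 0 0 -1"

```text
time_s: 1.35
position: [0.435, 0.3326, 0.2022]
tool_rot: [0.477, 0.879, -0.0, -0.0]
contact_force: [0.4, 0.2, 0.4]
width: 0.0854
```

Emit:
carry_out --rows "0 0 15 0 0 0 -1; 0 0 15 0 0 0 -1; 0 0 15 0 0 0 -1; 0 0 15 0 0 0 -1; 0 0 0 0 0 0 -1"

```text
time_s: 1.77
position: [0.433, 0.3327, 0.1399]
tool_rot: [0.478, 0.879, -0.002, -0.001]
contact_force: [0.1, -0.2, 0.4]
width: 0.085
```

Emit:
carry_out --rows "0 0 20 0 0 0 -1; 0 0 20 0 0 0 -1; 0 0 20 0 0 0 -1; 0 0 20 0 0 0 -1; 0 0 20 0 0 0 -1"

```text
time_s: 2.18
position: [0.4344, 0.3337, 0.0423]
tool_rot: [0.477, 0.879, 0.0, 0.0]
contact_force: [0.6, 0.0, -0.3]
width: 0.0854
```

Emit:
carry_out --rows "0 0 0 0 0 0 -1; 0 0 0 0 0 0 0; 0 0 0 0 0 0 0.3; 0 0 0 0 0 0 0.5; 0 0 0 0 0 0 0.6"

```text
time_s: 2.6
position: [0.4349, 0.3339, 0.0437]
tool_rot: [0.477, 0.879, 0.001, 0.0]
contact_force: [-0.2, 0.4, -0.1]
width: 0.0382
```

Emit:
carry_out --rows "0 0 0 0 0 0 1; 0 0 0 0 0 0 1; 0 0 0 0 0 0 1; 0 0 0 0 0 0 1; 0 0 0 0 0 0 1"

```text
time_s: 3.02
position: [0.4347, 0.3339, 0.0433]
tool_rot: [0.477, 0.879, 0.001, 0.0]
contact_force: [-1.0, 0.1, 6.8]
width: 0.0142
```

Emit:
carry_out --rows "0 0 0 0 0 0 1; 0 0 -3 0 0 0 1; 0 0 -10 0 0 0 1; 0 0 -15 0 0 0 1; 0 0 0 0 0 0 1"

```text
time_s: 3.43
position: [0.4351, 0.3341, 0.0727]
tool_rot: [0.477, 0.879, 0.001, 0.001]
contact_force: [-0.4, 0.5, 0.7]
width: 0.0146
```

```bash
python3 - <<'E'
from h import *
for n in("top","side"):
    p,d=get_image(n); np.savez(f"{n}1.npz",p=p,d=d)
    b=cv2.cvtColor(p,cv2.COLOR_RGB2BGR)
    if n=="top": A=cv2.resize(b[180:260,80:160],(400,400),interpolation=cv2.INTER_CUBIC)
    else: B=cv2.resize(b[110:190,170:250],(400,400),interpolation=cv2.INTER_CUBIC)
cv2.imwrite("pics/g1.png",np.hstack([A,B]))
s=state();print(s["position"],s["tool_rot"],s["contact_force"],s["torque"],s["width"])
E
```

```text
[0.43442087 0.33368453 0.07063036] [4.77468228e-01 8.78648918e-01 3.47311416e-04 2.22289571e-04] [ 0.19193371 -0.44746407 -2.1555656 ] [0.03058575 0.00095814 0.0396254 ] 0.014331667494041883
```

View pics/g1.png

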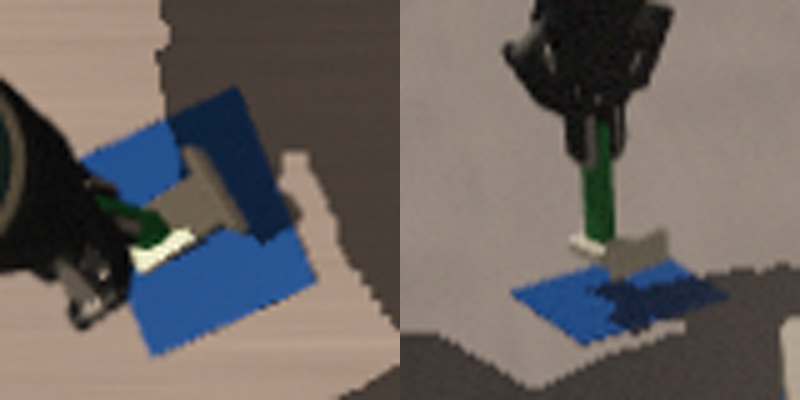

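The paddle is held and lifted upright: the green handle is between the pads and the blade is clear of the mat, level. Now I'll measure the blade relative to the tool.

```bash
python3 - <<'E'
from h import *
np.set_printoptions(suppress=True,precision=4)
f=np.load("top1.npz");p,d=f["p"],f["d"];C=cloud("top",d);hsv=cv2.cvtColor(p,cv2.COLOR_RGB2HSV)
m=np.zeros(d.shape,bool);m[205:230,112:134]=1
m&=(hsv[...,1]<120)&(C[...,2]>.028)&(C[...,2]<.07)
# tool frame: paddle x dir = -tool x
tcp=np.array([.4349,.3340]);e=np.array([np.cos(np.radians(-57)),np.sin(np.radians(-57))]);n=np.array([-e[1],e[0]])
Q=C[m];a=(Q[:,:2]-tcp)@e;b=(Q[:,:2]-tcp)@n
B=a>.033
print("n",len(Q),B.sum(),"blade a",np.percentile(a,[50,90,98]),"b range",np.percentile(b[B],[2,98]),"z",np.percentile(Q[B,2],[10,50,90,98]))
print("yaw fit deg off",np.degrees(np.polyfit(b[B],a[B],1)[0]))
f=np.load("side1.npz");p,d=f["p"],f["d"];C=cloud("side",d)
m=(abs(C[...,0]-.455)<.06)&(abs(C[...,1]-.31)<.06)&(C[...,2]>.015)&(C[...,2]<.06)
Q=C[m];a=(Q[:,:2]-tcp)@e;b=(Q[:,:2]-tcp)@n;B=(a>.03)
print("side blade",B.sum(),np.percentile(a[B],[10,50,90]),np.percentile(b[B],[2,98]),np.percentile(Q[B,2],[2,10,50,90,98]))
E
```

```text
n 198 75 blade a [0.0275 0.0423 0.0428] b range [-0.0229  0.0226] z [0.0369 0.0528 0.0556 0.0568]
yaw fit deg off 0.014982189838987473
side blade 79 [0.0377 0.0419 0.0453] [-0.0259  0.0243] [0.0324 0.0351 0.0438 0.0529 0.0546]
```

Emit:
carry_out --rows "0 0 -20 0 0 0 1; 0 0 -30 0 0 0 1; 0 0 -30 0 0 0 1; 0 0 -10 0 0 6 1; 0 0 0 0 0 6 1"

```text
time_s: 3.95
position: [0.4352, 0.3341, 0.1625]
tool_rot: [0.569, 0.823, 0.001, 0.001]
contact_force: [-0.1, 0.6, -1.9]
width: 0.0146
```

Emit:
carry_out --rows "0 0 0 0 0 6 1; 0 0 0 0 0 6 1; 0 0 0 0 0 6 1; 0 0 0 0 0 6 1; 0 0 0 0 0 5.7 1"

```text
time_s: 4.37
position: [0.4339, 0.3334, 0.1595]
tool_rot: [0.761, 0.649, -0.001, -0.0]
contact_force: [0.6, 0.1, -1.5]
width: 0.0146
```

Emit:
carry_out --rows "-13.4 18.3 0 0 0 0 1; -13.4 18.3 0 0 0 0 1; -13.4 18.3 0 0 0 0 1; -13.4 18.3 0 0 0 0 1; -13.4 18.3 0 0 0 0 1"

```text
time_s: 4.78
position: [0.5148, 0.2525, 0.1595]
tool_rot: [0.759, 0.651, -0.001, -0.0]
contact_force: [1.6, 0.1, -2.1]
width: 0.0148
```

Emit:
carry_out --rows "-13.4 18.3 0 0 0 0 1; -13.4 18.3 0 0 0 0 1; -13.4 18.3 0 0 0 0 1; -13.4 18.3 0 0 0 0 1; 0 0 0 0 0 0 1"

```text
time_s: 5.2
position: [0.5808, 0.1867, 0.159]
tool_rot: [0.76, 0.65, -0.001, 0.0]
contact_force: [0.5, -0.4, -0.4]
width: 0.0145
```

Emit:
carry_out --rows "0 0 0 0 0 0 1; 0 0 0 0 0 0 1; 0 0 0 0 0 0 1; 0 0 0 0 0 0 1; 0 0 0 0 0 0 1"

```text
time_s: 5.62
position: [0.5783, 0.1899, 0.1605]
tool_rot: [0.759, 0.652, 0.0, -0.0]
contact_force: [0.1, 0.1, -0.9]
width: 0.0142
```

```bash
cat > w.py <<'E'
from h import *
np.set_printoptions(suppress=True,precision=4)
s=state();P=s["position"];a=np.radians(-98.7);e=np.array([np.cos(a),np.sin(a)]);n=np.array([-e[1],e[0]])
q=s["tool_rot"]; from scipy.spatial.transform import Rotation as R
M=R.from_quat(q).as_matrix()
print("lab x,y of TCP mm",1e3*(P[:2]@e+.0965),1e3*(P[:2]@n-.5695),"z",P[2]*1e3,"yaw",np.degrees(np.arctan2(-M[1,0],-M[0,0])),"tilt",M[:2,2])
print("blade front lab x",1e3*(P[:2]@e+.0965)+42,"F lab",s["contact_force"][:2]@e,s["contact_force"][:2]@n,s["contact_force"][2],"t",s["time_s"],"w",s["width"])
E
python3 w.py
```

```text
lab x,y of TCP mm -178.66965240394308 -26.61307269104174 z 160.54255071691344 yaw -98.68940689164617 tilt [0.     0.0001]
blade front lab x -136.66965240394308 F lab -0.12316291464942775 0.03342232110377617 -0.9372573034725886 t 5.6167 w 0.014248153932802021
```

Emit:
carry_out --rows "0 9.8 0 0 0 0 1; 0 9.8 0 0 0 0 1; 0 0 10 0 0 0 1; 0 0 15 0 0 0 1; 0 0 15 0 0 0 1"

```text
time_s: 6.03
position: [0.5977, 0.1866, 0.1195]
tool_rot: [0.759, 0.651, 0.0, 0.0]
contact_force: [0.2, -0.2, -1.9]
width: 0.0144
```

Emit:
carry_out --rows "0 0 10 0 0 0 1; 0 0 6 0 0 0 1; 0 0 4 0 0 0 1; 0 0 0 0 0 0 1; 0 0 0 0 0 0 1"

```text
time_s: 6.45
position: [0.5981, 0.1864, 0.1009]
tool_rot: [0.759, 0.651, 0.0, 0.0]
contact_force: [-0.8, -0.5, -0.4]
width: 0.0146
```

```bash
python3 w.py; python3 - <<'E'
from h import *
for n in("top","side"):
    p,d=get_image(n); np.savez(f"{n}2.npz",p=p,d=d)
    b=cv2.cvtColor(p,cv2.COLOR_RGB2BGR)
    if n=="top": A=cv2.resize(b[120:220,155:255],(400,400),interpolation=cv2.INTER_CUBIC)
    else: B=cv2.resize(b[150:230,230:310],(400,400),interpolation=cv2.INTER_CUBIC)
cv2.imwrite("pics/g2.png",np.hstack([A,B]))
E
```

```text
lab x,y of TCP mm -178.26328263735212 -6.450367367931142 z 100.85472271012893 yaw -98.73579644168154 tilt [0.0004 0.0001]
blade front lab x -136.26328263735212 F lab 0.6103037567603038 -0.7311130875754132 -0.42707925798137236 t 6.45 w 0.014585602142587844
```

View pics/g2.png

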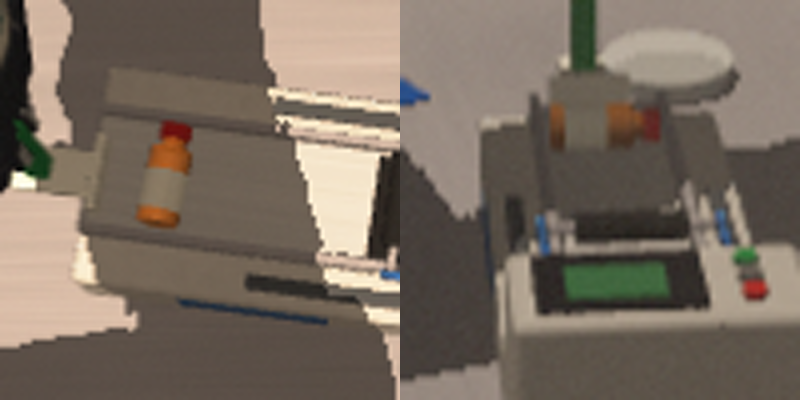

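The blade is on the track at crop (95,175), square to the vial at (163,180) and aligned with the glass. Gap is about 29 mm.

Emit:
carry_out --rows "-3 0 0 0 0 0 1; -4 0 0 0 0 0 1; -4 0 0 0 0 0 1; -4 0 0 0 0 0 1; -3 0 0 0 0 0 1"

```text
time_s: 6.97
position: [0.5953, 0.1679, 0.1006]
tool_rot: [0.759, 0.651, 0.0, 0.0]
contact_force: [0.6, -0.1, -1.2]
width: 0.0143
```

Emit:
carry_out --rows "-2 0 0 0 0 0 1; -2 0 0 0 0 0 1; -2 0 0 0 0 0 1; -2 0 0 0 0 0 1; -2 0 0 0 0 0 1"

```text
time_s: 7.38
position: [0.5938, 0.1586, 0.1005]
tool_rot: [0.759, 0.651, 0.0, -0.0]
contact_force: [0.0, 0.3, -1.1]
width: 0.0147
```

Emit:
carry_out --rows "-2 0 0 0 0 0 1; -2 0 0 0 0 0 1; -2 0 0 0 0 0 1; -2 0 0 0 0 0 1; -2 0 0 0 0 0 1"

```text
time_s: 7.8
position: [0.5923, 0.1486, 0.1005]
tool_rot: [0.759, 0.651, 0.0, 0.0]
contact_force: [0.3, 0.5, -0.7]
width: 0.0144
```

Emit:
carry_out --rows "-2 0 0 0 0 0 1; -2 0 0 0 0 0 1; -2 0 0 0 0 0 1; -2 0 0 0 0 0 1; -2 0 0 0 0 0 1"

```text
time_s: 8.22
position: [0.5907, 0.1387, 0.1005]
tool_rot: [0.759, 0.651, -0.0, -0.0]
contact_force: [0.9, 0.4, -0.6]
width: 0.0142
```

Emit:
carry_out --rows "-2 0 0 0 0 0 1; -2 0 0 0 0 0 1; -2 0 0 0 0 0 1; -2 0 0 0 0 0 1; -2 0 0 0 0 0 1"

```text
time_s: 8.63
position: [0.5892, 0.1288, 0.1005]
tool_rot: [0.759, 0.651, -0.0, -0.0]
contact_force: [-1.6, -0.9, -0.9]
width: 0.0143
```

```bash
python3 w.py; python3 - <<'E'
from h import *
p,d=get_image("top"); b=cv2.cvtColor(p,cv2.COLOR_RGB2BGR)
A=cv2.resize(b[120:220,155:295],(700,500),interpolation=cv2.INTER_CUBIC)
cv2.imwrite("pics/g3.png",A)
E
```

```text
lab x,y of TCP mm -119.94616956949885 -6.557104888260001 z 100.4651858562102 yaw -98.74320417068516 tilt [-0.  0.]
blade front lab x -77.94616956949885 F lab 1.1673688565889104 -1.404937672383274 -0.9215624841449575 t 8.6333 w 0.014253754795716002
```

View pics/g3.png

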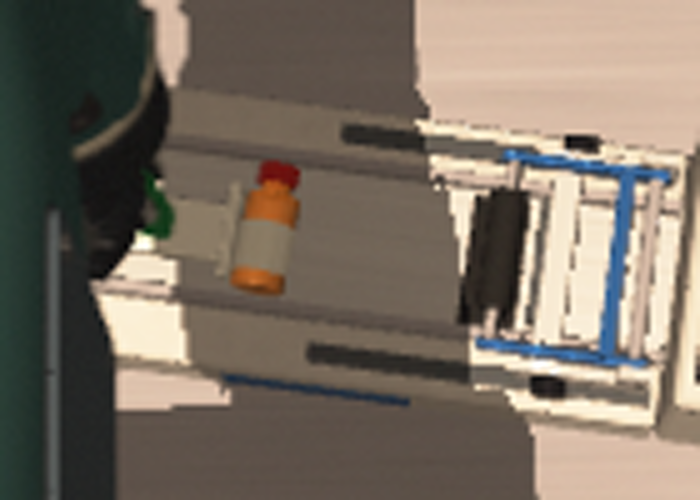

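The vial (crop 265,230) is square against the blade (235,230) and rolling ahead of it. It's well between the guides.

Emit:
carry_out --rows "-2 0 0 0 0 0 1; -2 0 0 0 0 0 1; -2 0 0 0 0 0 1; -2 0 0 0 0 0 1; -2 0 0 0 0 0 1"

```text
time_s: 9.1
position: [0.5877, 0.1189, 0.1005]
tool_rot: [0.759, 0.651, -0.0, 0.0]
contact_force: [0.7, -0.1, -0.8]
width: 0.0148
```

Emit:
carry_out --rows "-2 0 0 0 0 0 1; -2 0 0 0 0 0 1; -2 0 0 0 0 0 1; -2 0 0 0 0 0 1; -2 0 0 0 0 0 1"

```text
time_s: 9.52
position: [0.5862, 0.109, 0.1005]
tool_rot: [0.759, 0.651, -0.0, -0.0]
contact_force: [-0.6, 0.2, -1.1]
width: 0.0143
```

Emit:
carry_out --rows "-2 0 0 0 0 0 1; -2 0 0 0 0 0 1; -2 0 0 0 0 0 1; -2 0 0 0 0 0 1; -2 0 0 0 0 0 1"

```text
time_s: 9.93
position: [0.5847, 0.0992, 0.1005]
tool_rot: [0.759, 0.651, 0.0, 0.0]
contact_force: [0.6, 0.6, -1.1]
width: 0.0145
```

Emit:
carry_out --rows "-2 0 0 0 0 0 1; -2 0 0 0 0 0 1; -2 0 0 0 0 0 1; -2 0 0 0 0 0 1; -2 0 0 0 0 0 1"

```text
time_s: 10.35
position: [0.5831, 0.0893, 0.1005]
tool_rot: [0.759, 0.651, -0.0, -0.0]
contact_force: [0.5, 0.0, -0.9]
width: 0.0142
```

Emit:
carry_out --rows "-2 0 0 0 0 0 1; -2 0 0 0 0 0 1; -2 0 0 0 0 0 1; -2 0 0 0 0 0 1; -2 0 0 0 0 0 1"

```text
time_s: 10.77
position: [0.5816, 0.0794, 0.1005]
tool_rot: [0.759, 0.651, 0.0, 0.0]
contact_force: [0.7, 0.5, 0.1]
width: 0.0148
```

Emit:
carry_out --rows "-2 0 0 0 0 0 1; -2 0 0 0 0 0 1; -2 0 0 0 0 0 1; -2 0 0 0 0 0 1; -2 0 0 0 0 0 1"

```text
time_s: 11.18
position: [0.5801, 0.0695, 0.1005]
tool_rot: [0.759, 0.651, 0.0, -0.0]
contact_force: [0.2, 0.4, -0.7]
width: 0.0144
```

Emit:
carry_out --rows "-2 0 0 0 0 0 1; -2 0 0 0 0 0 1; -2 0 0 0 0 0 1; -2 0 0 0 0 0 1; -2 0 0 0 0 0 1"

```text
time_s: 11.6
position: [0.5786, 0.0596, 0.1005]
tool_rot: [0.759, 0.651, 0.0, -0.0]
contact_force: [0.3, 0.3, -1.9]
width: 0.0147
```

Emit:
carry_out --rows "-2 0 0 0 0 0 1; -2 0 0 0 0 0 1; -1.5 0 0 0 0 0 1; -1.5 0 0 0 0 0 1; -1 0 0 0 0 0 1"

```text
time_s: 12.02
position: [0.5774, 0.0518, 0.1005]
tool_rot: [0.759, 0.651, 0.0, 0.0]
contact_force: [0.1, 0.1, -1.3]
width: 0.0147
```

```bash
python3 w.py; python3 - <<'E'
from h import *
p,d=get_image("top"); b=cv2.cvtColor(p,cv2.COLOR_RGB2BGR); np.savez("top4.npz",p=p,d=d)
A=cv2.resize(b[130:210,200:300],(750,600),interpolation=cv2.INTER_CUBIC)
cv2.imwrite("pics/g4.png",A)
E
```

```text
lab x,y of TCP mm -41.99504343182481 -6.606865479849233 z 100.48562886699378 yaw -98.74132212949722 tilt [ 0. -0.]
blade front lab x 0.004956568175188636 F lab -0.09190469051097658 0.08816975316874981 -1.2881701922321538 t 12.0167 w 0.014726380156645826
```

View pics/g4.png

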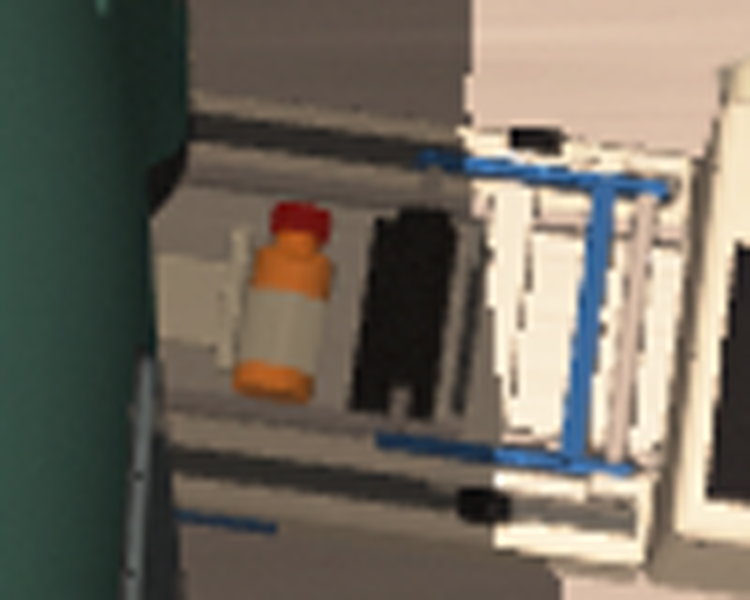

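The vial (crop 285,300) is just ahead of the blade and the roller is at (410,310), both still square. I'll keep going, slowing as contact nears.

Emit:
carry_out --rows "-1.5 0 0 0 0 0 1; -1.5 0 0 0 0 0 1; -1.5 0 0 0 0 0 1; -1.5 0 0 0 0 0 1; -1.5 0 0 0 0 0 1"

```text
time_s: 12.48
position: [0.5762, 0.0444, 0.1004]
tool_rot: [0.759, 0.651, -0.0, -0.0]
contact_force: [-0.3, 0.5, -1.4]
width: 0.0148
```

Emit:
carry_out --rows "-1.5 0 0 0 0 0 1; -1.5 0 0 0 0 0 1; -1.5 0 0 0 0 0 1; -1.5 0 0 0 0 0 1; -1.5 0 0 0 0 0 1"

```text
time_s: 12.9
position: [0.5751, 0.0369, 0.1005]
tool_rot: [0.759, 0.651, -0.0, 0.0]
contact_force: [-0.8, -0.3, -1.0]
width: 0.0145
```

Emit:
carry_out --rows "-1.5 0 0 0 0 0 1; -1 0 0 0 0 0 1; -1 0 0 0 0 0 1; -1 0 0 0 0 0 1; -1 0 0 0 0 0 1"

```text
time_s: 13.32
position: [0.5742, 0.0316, 0.1005]
tool_rot: [0.759, 0.651, 0.0, -0.0]
contact_force: [-0.3, 1.3, -1.2]
width: 0.0145
```

Emit:
carry_out --rows "-1 0 0 0 0 0 1; -1 0 0 0 0 0 1; -1 0 0 0 0 0 1; -1 0 0 0 0 0 1; -1 0 0 0 0 0 1"

```text
time_s: 13.73
position: [0.5735, 0.0266, 0.1005]
tool_rot: [0.759, 0.651, 0.0, -0.0]
contact_force: [-0.2, 0.5, -1.4]
width: 0.0144
```

Emit:
carry_out --rows "-1 0 0 0 0 0 1; -1 0 0 0 0 0 1; -1 0 0 0 0 0 1; -1 0 0 0 0 0 1; -1 0 0 0 0 0 1"

```text
time_s: 14.15
position: [0.5729, 0.0224, 0.1006]
tool_rot: [0.759, 0.651, 0.001, -0.0]
contact_force: [0.2, 5.4, 0.7]
width: 0.0142
```

```bash
python3 w.py
```

```text
lab x,y of TCP mm -12.351905090229168 -6.544231862148697 z 100.62974903830168 yaw -98.71745275442859 tilt [0.0006 0.0016]
blade front lab x 29.648094909770833 F lab -5.358898814653262 -0.5823114252819576 0.6921214282540429 t 14.15 w 0.014181942935940713
```

First contact with the roller is at about 5.4 N, with the blade near x = 29 mm, so home should be around x = 49 (world y ≈ 0.003).

Emit:
carry_out --rows "-1 0 0 0 0 0 1; -1 0 0 0 0 0 1; -1 0 0 0 0 0 1; -1 0 0 0 0 0 1; -1 0 0 0 0 0 1"

```text
time_s: 14.57
position: [0.572, 0.0167, 0.1005]
tool_rot: [0.759, 0.651, 0.0, 0.0]
contact_force: [1.3, 2.8, -0.6]
width: 0.0143
```

Emit:
carry_out --rows "-1 0 0 0 0 0 1; -1 0 0 0 0 0 1; -1 0 0 0 0 0 1; -1 0 0 0 0 0 1; -1 0 0 0 0 0 1"

```text
time_s: 14.98
position: [0.5712, 0.0117, 0.1005]
tool_rot: [0.759, 0.651, -0.0, 0.0]
contact_force: [0.5, 1.2, -0.6]
width: 0.0147
```

Emit:
carry_out --rows "-0.6 0 0 0 0 0 1; -0.6 0 0 0 0 0 1; -0.6 0 0 0 0 0 1; -0.6 0 0 0 0 0 1; -0.6 0 0 0 0 0 1"

```text
time_s: 15.4
position: [0.5708, 0.0088, 0.1005]
tool_rot: [0.759, 0.651, -0.0, 0.0]
contact_force: [0.1, 1.2, -1.0]
width: 0.014
```

Emit:
carry_out --rows "-0.5 0 0 0 0 0 1; -0.5 0 0 0 0 0 1; -0.5 0 0 0 0 0 1; -0.5 0 0 0 0 0 1; -0.5 0 0 0 0 0 1"

```text
time_s: 15.82
position: [0.5704, 0.0064, 0.1005]
tool_rot: [0.759, 0.651, -0.0, 0.0]
contact_force: [0.9, 0.3, -1.7]
width: 0.0149
```

```bash
python3 w.py; python3 - <<'E'
from h import *
p,d=get_image("top"); b=cv2.cvtColor(p,cv2.COLOR_RGB2BGR); np.savez("top5.npz",p=p,d=d)
A=cv2.resize(b[130:210,200:300],(500,400),interpolation=cv2.INTER_CUBIC)
p,d=get_image("side"); b=cv2.cvtColor(p,cv2.COLOR_RGB2BGR); np.savez("side5.npz",p=p,d=d)
B=cv2.resize(b[155:235,240:300],(300,400),interpolation=cv2.INTER_CUBIC)
cv2.imwrite("pics/g5.png",np.hstack([A,B]))
E
```

```text
lab x,y of TCP mm 3.916965719065288 -6.65291510593824 z 100.46360172570671 yaw -98.74077056018837 tilt [-0.0001 -0.0001]
blade front lab x 45.91696571906529 F lab -0.40025350108169144 0.8254015446554248 -1.7227383574245936 t 15.8167 w 0.014856115713405723
```

View pics/g5.png

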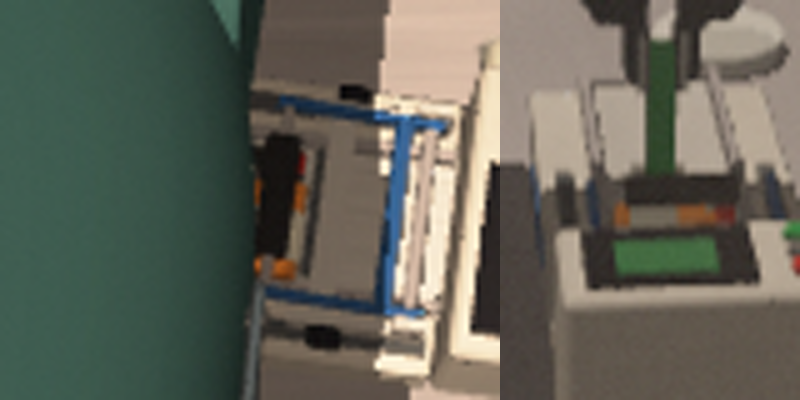

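The vial is now under the roller, sticking out beyond it toward the stop edge at crop (312,210). I'll feel for the stop in small steps.

Emit:
carry_out --rows "-0.4 0 0 0 0 0 1; -0.4 0 0 0 0 0 1; -0.4 0 0 0 0 0 1; -0.2 0 0 0 0 0 1; 0 0 0 0 0 0 1"

```text
time_s: 16.33
position: [0.5702, 0.005, 0.1005]
tool_rot: [0.759, 0.651, -0.0, 0.0]
contact_force: [0.7, 0.0, -0.3]
width: 0.0148
```

Emit:
carry_out --rows "-0.3 0 0 0 0 0 1; -0.3 0 0 0 0 0 1; -0.2 0 0 0 0 0 1; 0 0 0 0 0 0 1; 0 0 0 0 0 0 1"

```text
time_s: 16.75
position: [0.5701, 0.0045, 0.1005]
tool_rot: [0.759, 0.651, 0.0, -0.0]
contact_force: [0.4, 2.6, -0.5]
width: 0.0143
```

Emit:
carry_out --rows "-0.3 0 0 0 0 0 1; 0 0 0 0 0 0 1; 0 0 0 0 0 0 1; 0 0 0 0 0 0 1; 0 0 0 0 0 0 1"

```text
time_s: 17.17
position: [0.5701, 0.0042, 0.1005]
tool_rot: [0.759, 0.651, 0.0, -0.0]
contact_force: [0.9, 4.8, -0.2]
width: 0.0146
```

It's rising at about 8 N/mm, so that's the solid stop. Easing off, backing straight out, and then checking.

Emit:
carry_out --rows "0.3 0 0 0 0 0 1; 0.5 0 0 0 0 0 1; 0.8 0 0 0 0 0 1; 1 0 0 0 0 0 1; 1.5 0 0 0 0 0 1"

```text
time_s: 17.58
position: [0.5706, 0.0078, 0.1004]
tool_rot: [0.759, 0.651, -0.0, 0.0]
contact_force: [-1.0, -0.5, -0.4]
width: 0.0145
```

Emit:
carry_out --rows "3 0 0 0 0 0 1; 6 0 0 0 0 0 1; 10 0 0 0 0 0 1; 12 0 0 0 0 0 1; 12 0 0 0 0 0 1"

```text
time_s: 18.0
position: [0.5773, 0.0519, 0.1005]
tool_rot: [0.759, 0.651, 0.0, -0.0]
contact_force: [0.0, -0.6, -1.6]
width: 0.0142
```

Emit:
carry_out --rows "15 0 0 0 0 0 1; 15 0 0 0 0 0 1; 15 0 0 0 0 0 1; 15 0 0 0 0 0 1; 15 0 0 0 0 0 1"

```text
time_s: 18.42
position: [0.5886, 0.1266, 0.1005]
tool_rot: [0.759, 0.651, 0.0, -0.0]
contact_force: [0.2, 0.7, -1.9]
width: 0.0145
```

```bash
python3 w.py; python3 - <<'E'
from h import *
p,d=get_image("top"); b=cv2.cvtColor(p,cv2.COLOR_RGB2BGR); np.savez("top6.npz",p=p,d=d)
A=cv2.resize(b[130:210,200:300],(500,400),interpolation=cv2.INTER_CUBIC)
p,d=get_image("side"); b=cv2.cvtColor(p,cv2.COLOR_RGB2BGR); np.savez("side6.npz",p=p,d=d)
B=cv2.resize(b[155:235,240:300],(300,400),interpolation=cv2.INTER_CUBIC)
cv2.imwrite("pics/g6.png",np.hstack([A,B]))
E
```

```text
lab x,y of TCP mm -117.70034567818486 -6.841413725706125 z 100.45654089330499 yaw -98.69920010395758 tilt [-0.      0.0001]
blade front lab x -75.70034567818486 F lab -0.7201192182614942 0.07429256012116717 -1.933299484506193 t 18.4167 w 0.014475714364163166
```

View pics/g6.png

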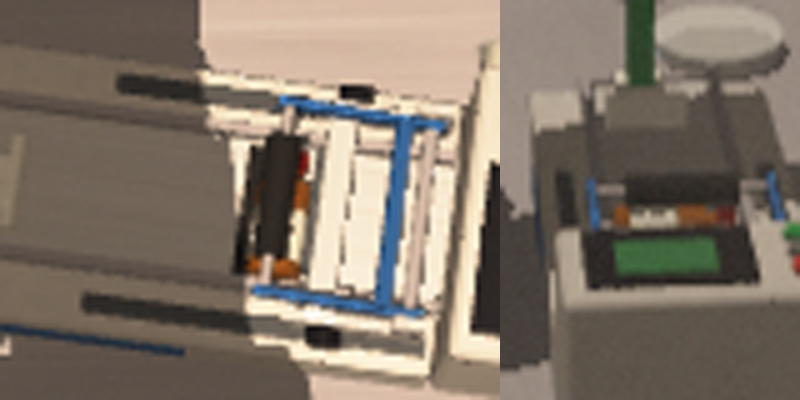

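The vial stays home, visible between the roller and the stop with the roller on top, and the paddle is clear. Returning the paddle to its mat.

Emit:
carry_out --rows "0 0 -10 0 0 0 1; 0 0 -20 0 0 0 1; 0 0 -20 0 0 0 1; 0 0 -10 0 0 0 1; 0 0 0 0 0 0 1"

```text
time_s: 18.93
position: [0.5897, 0.1244, 0.163]
tool_rot: [0.759, 0.651, 0.001, 0.001]
contact_force: [0.6, 0.6, -0.8]
width: 0.0145
```

Emit:
carry_out --rows "10 -9.8 0 0 0 0 1; 20.2 -19.8 0 0 0 0 1; 20.2 -19.8 0 0 0 0 1; 20.2 -19.8 0 0 0 0 1; 20.2 -19.8 0 0 0 0 1"

```text
time_s: 19.35
position: [0.5124, 0.2289, 0.1593]
tool_rot: [0.759, 0.651, -0.001, -0.0]
contact_force: [1.0, 0.4, 0.1]
width: 0.0142
```

Emit:
carry_out --rows "20.2 -19.8 0 0 0 0 1; 20.2 -19.8 0 0 0 0 1; 20.2 -19.8 0 0 0 0 1; 20.2 -19.8 0 0 0 0 1; 10 -9.9 0 0 0 0 1"

```text
time_s: 19.77
position: [0.4372, 0.3331, 0.1595]
tool_rot: [0.758, 0.652, -0.001, -0.0]
contact_force: [-0.4, -0.2, -1.0]
width: 0.0145
```

Emit:
carry_out --rows "0 0 0 0 0 -6 1; 0 0 0 0 0 -6 1; 0 0 0 0 0 -6 1; 0 0 0 0 0 -6 1; 0 0 0 0 0 -6 1"

```text
time_s: 20.18
position: [0.4389, 0.3312, 0.1593]
tool_rot: [0.562, 0.827, -0.001, -0.0]
contact_force: [-0.9, 0.3, -1.3]
width: 0.0143
```

Emit:
carry_out --rows "0 0 0 0 0 -6 1; 0 0 0 0 0 -5.7 1; 0 0 0 0 0 0 1; 0 0 0 0 0 0 1; 0 0 0 0 0 0 1"

```text
time_s: 20.6
position: [0.4396, 0.3312, 0.16]
tool_rot: [0.479, 0.878, -0.0, -0.0]
contact_force: [-0.5, 0.9, -1.7]
width: 0.0141
```

```bash
python3 w.py; python3 -c "
from h import *
s=state();print(s['position'],s['tool_rot'])"
```

```text
lab x,y of TCP mm -297.36486440221955 -185.05740525908698 z 159.97131654923476 yaw -57.22612061254831 tilt [-0.0008 -0.0004]
blade front lab x -255.36486440221955 F lab -0.7964523682053057 -0.592255954682974 -1.7107463082557388 t 20.6 w 0.014123217680540895
[0.43959548 0.33118191 0.15997132] [ 4.78891916e-01  8.77873763e-01 -3.59073011e-04 -2.44991570e-04]
```

Emit:
carry_out --rows "0 0 10 0 0 0 1; 0 0 20 0 0 0 1; 0 0 20 0 0 0 1; 0 0 20 0 0 0 1; 0 0 15 0 0 0 1"

```text
time_s: 21.02
position: [0.4394, 0.3309, 0.0738]
tool_rot: [0.479, 0.878, -0.0, -0.0]
contact_force: [0.4, 0.0, -1.5]
width: 0.0147
```

Emit:
carry_out --rows "0 0 10 0 0 0 1; 0 0 8 0 0 0 1; 0 0 5 0 0 0 1; 0 0 3 0 0 0 1; 0 0 1 0 0 0 1"

```text
time_s: 21.43
position: [0.4401, 0.3313, 0.0484]
tool_rot: [0.478, 0.878, -0.0, -0.0]
contact_force: [-0.3, 0.1, -1.5]
width: 0.014
```

Emit:
carry_out --rows "0 0 1 0 0 0 1; 0 0 0.5 0 0 0 1; 0 0 0.5 0 0 0 1; 0 0 0 0 0 0 1; 0 0 0 0 0 0 1"

```text
time_s: 21.85
position: [0.4402, 0.3313, 0.0467]
tool_rot: [0.477, 0.879, 0.0, 0.0]
contact_force: [0.7, 0.0, -0.3]
width: 0.0146
```

Emit:
carry_out --rows "0 0 1 0 0 0 1; 0 0 1 0 0 0 1; 0 0 0.5 0 0 0 1; 0 0 0 0 0 0 1; 0 0 0 0 0 0 1"

```text
time_s: 22.27
position: [0.4401, 0.3312, 0.0439]
tool_rot: [0.477, 0.879, -0.0, -0.0]
contact_force: [-0.4, -0.4, -0.8]
width: 0.0145
```

Emit:
carry_out --rows "0 0 0.5 0 0 0 1; 0 0 0 0 0 0 1; 0 0 0 0 0 0 1; 0 0 0 0 0 0 1; 0 0 0 0 0 0 1"

```text
time_s: 22.68
position: [0.4401, 0.3312, 0.0435]
tool_rot: [0.477, 0.879, 0.0, -0.0]
contact_force: [-0.7, -0.4, -1.0]
width: 0.0148
```

Emit:
carry_out --rows "0 0 0.5 0 0 0 1; 0 0 0.3 0 0 0 1; 0 0 0 0 0 0 1; 0 0 0 0 0 0 1; 0 0 0 0 0 0 1"

```text
time_s: 23.1
position: [0.4403, 0.3313, 0.0433]
tool_rot: [0.477, 0.879, 0.0, 0.0]
contact_force: [-2.2, -1.1, 8.0]
width: 0.0145
```

Standing on the mat (8 N upward). Releasing.

Emit:
carry_out --rows "0 0 0 0 0 0 0.5; 0 0 0 0 0 0 0.3; 0 0 0 0 0 0 0; 0 0 0 0 0 0 -0.5; 0 0 0 0 0 0 -1"

```text
time_s: 23.52
position: [0.4401, 0.3312, 0.0426]
tool_rot: [0.477, 0.879, -0.0, -0.0]
contact_force: [-0.2, -0.4, 0.3]
width: 0.0657
```

Emit:
carry_out --rows "0 0 0 0 0 0 -1; 0 0 0 0 0 0 -1; 0 0 -5 0 0 0 -1; 0 0 -10 0 0 0 -1; 0 0 -15 0 0 0 -1"

```text
time_s: 23.93
position: [0.4396, 0.3309, 0.0729]
tool_rot: [0.477, 0.879, -0.001, -0.0]
contact_force: [0.4, -0.2, 0.5]
width: 0.0857
```

Emit:
carry_out --rows "0 0 -20 0 0 0 -1; 0 0 -25 0 0 0 -1; 0 0 -25 0 0 0 -1; 0 0 -20 0 0 0 -1; 0 0 -10 0 0 0 -1"

```text
time_s: 24.35
position: [0.4408, 0.3316, 0.1763]
tool_rot: [0.477, 0.879, 0.002, 0.001]
contact_force: [0.0, -0.3, -0.6]
width: 0.0851
```

Emit:
carry_out --rows "25 -10 0 0 0 0 -1; 25 -10 0 0 0 0 -1; 25 -10 0 0 0 0 -1; 25 -10 0 0 0 0 -1; 25 -10 0 0 0 0 -1"

```text
time_s: 24.77
position: [0.3291, 0.4095, 0.1738]
tool_rot: [0.478, 0.879, 0.0, 0.0]
contact_force: [0.1, 0.1, -0.3]
width: 0.0852
```

```bash
python3 w.py; python3 - <<'E'
from h import *
p,d=get_image("top"); b=cv2.cvtColor(p,cv2.COLOR_RGB2BGR); np.savez("top7.npz",p=p,d=d)
A=cv2.resize(b[125:255,80:310],(796,450),interpolation=cv2.INTER_CUBIC)
p,d=get_image("side"); b=cv2.cvtColor(p,cv2.COLOR_RGB2BGR); np.savez("side7.npz",p=p,d=d)
B=cv2.resize(b[120:320,150:360],(500,476))
cv2.imwrite("pics/g7.png",A); cv2.imwrite("pics/g8.png",B)
C=cloud("top",d if 0 else np.load("top7.npz")["d"])
t=np.load("top7.npz")["p"];h=cv2.cvtColor(t,cv2.COLOR_RGB2HSV)
m=np.zeros(t.shape[:2],bool);m[195:255,90:146]=1;m&=(h[...,0]>45)&(h[...,0]<80)&(h[...,1]>100)
print("green z pct",np.percentile(C[m][:,2],[5,95]),"top mean",C[m&(C[...,2]>.088)].mean(0))
E
```

```text
lab x,y of TCP mm -358.04133688500104 -306.11020598908 z 173.75522598621163 yaw -57.05579789602642 tilt [0.0007 0.0006]
blade front lab x -316.04133688500104 F lab -0.0741063351620859 0.12936711034685394 -0.3412131610960113 t 24.7667 w 0.08524877460636048
green z pct [0.02820847 0.09910039] top mean [0.44094227 0.32944006 0.09644397]
```

View pics/g7.png

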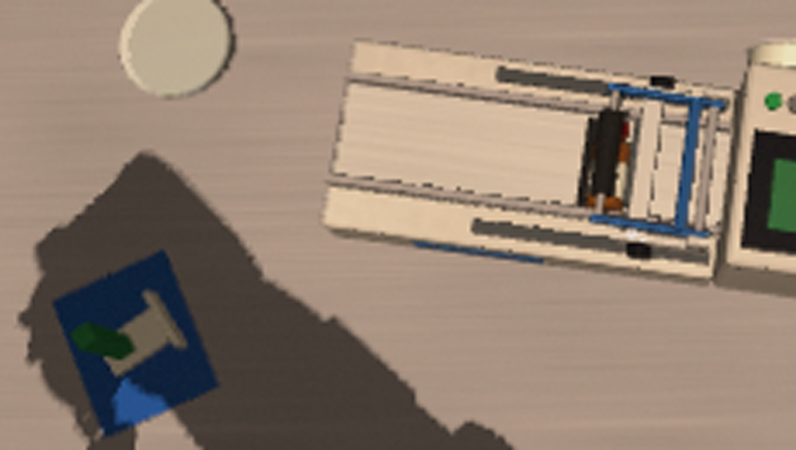

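View pics/g8.png

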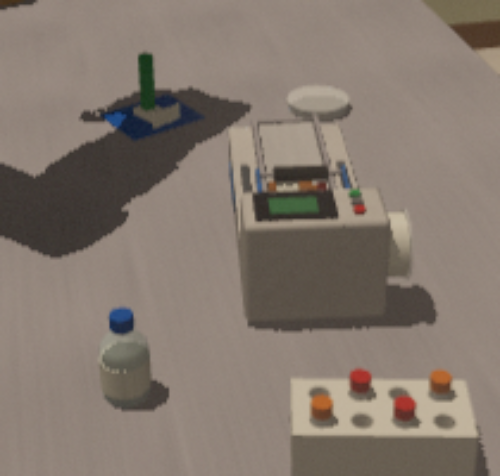

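The paddle stands upright on the mat (crop 145,85 in the side view). The vial is held under the roller (crop 610,160 in the top view), and the dish, bottle and rack look undisturbed.

```bash
python3 -c "
from workcell import *
print(close_job())"
```

```text
the job is handed in; nothing more can be done
None
```

The vial is loaded in the labeller and the paddle is back on its mat. I handed the job in at about 25 s of the 72 s allowed.

- **Loading the vial:** Only the paddle's blade touched the vial. The force read about 5.4 N when it met the roller, then faded to about zero. It rose again at the stop at about 8 N per mm, and I eased off at 4.8 N, well under the 15 N limit.
- **Returning the paddle:** I lowered it until it was standing on the mat, which read about 8 N upward. Then I opened the gripper and moved the arm clear.
- **Last checks:** The final pictures show the vial under the roller and against the stop. The paddle stands upright within the mat, with its handle top at a height of 96 mm against 98 mm expected. The bottle, dish and tube rack look undisturbed, and the robot is touching nothing.
- **Disagreements:**
  - From the first picture I expected the stop about 4 mm farther on than where I felt it. I went by feel, which is within the possible settings.
  - The gripper read 14.5 mm on the 16 mm handle, but the hold did not slip.

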